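# Close a twin-screw forming press squarely on its die carrier

## Task

Push the loose die carrier home against the stops of the green press, then screw the pressing plate down by turning the two black knobs clockwise in turn, in small steps, so that neither end of the plate ever gets more than 5 mm ahead of the other. Finish with both rubber feet nipped on the copper lands with about 30 N each, never more than 60 N, and let go; leave the things around the press where they are.

Things in the scene. Friction and masses are not known exactly. Their poses are not given: they have to be found in the camera images.
- press: Green twin-screw press fixed to the bench, base plate 170 (x) by 270 (y) by 12 mm, carrying the carrier on top; origin at the centre of its underside, x = the way the carrier is pushed home, y = to the left end, z up. A bridge (36 mm deep, y +-129 mm, top 124 mm up) spans it. Rails with inner faces at y +-79 mm guide the carrier; two stops with front faces at x 68.5 mm end its way.
- carrier: Loose aluminium die carrier, plate 150 (x) by 154 (y) by 10 mm, 0.4 to 0.9 kg, between the press's rails with 2 mm play each side; origin at the centre of its underside, axes as the press. Red upright tab at its front, 12 (x) by 36 (y) mm, centred at x -69 mm, 10 to 40 mm above the origin: push or pinch it. Starts 25 to 50 mm short of home, which is its back edge on the stops.
- die_home (a point): The point of the press where the carrier's origin lies when it is home (press axes).
- land_left: Left copper land on the carrier, 60 by 22 by 14 mm, centred 64 mm to the left of the carrier's middle; origin at the centre of its underside, its top 14 mm higher. The left rubber foot of the plate bears on it.
- land_right: Right copper land on the carrier, the mirror image of the left one, for the right foot.
- platen: Steel pressing plate, 60 by 200 by 16 mm, hung on the screws 85 mm left and right of the press's middle; origin on the LEFT screw's axis, underside, z up. Underside 57 mm above the bench with both knobs at 0. Two rubber feet, 64 mm left and right of its middle, each a spring of 20 N/mm, stand 12 to 15 mm below it: this is uncertain, separately left and right, so their touch must be felt on the knobs.
- platen_left (a point): On the left screw's axis, on the plate's top face (16 mm above its underside).
- platen_right (a point): On the right screw's axis, on the plate's top face. The height difference to platen_left is what must stay below 5 mm; the screws are 170 mm apart.
- knob_left_grip (a point): Middle of the left knob's grip, on its vertical axis, 158 mm above the bench. The knob is a round black cylinder 40 mm in diameter, from 138 to 172 mm above the bench, with a white index line on top; it stays at this height while turning and can be gripped from above at any yaw.
- knob_right_grip (a point): The same of the right knob, 170 mm from the left one.
- knob_left (a joint): Left knob's angle in rad, 0 to 4.5, growing clockwise seen from above; 1 rad lowers the plate's left end by 4 mm. Starts at 0, the plate level; the nip comes between 1.8 and 2.8. Turning takes 0.25 N m of friction, which also holds it where left, plus 0.004 N m per newton of screw load (0.88 of its own foot's load and 0.12 of the other's): 30 N on each foot adds 0.12 N m on each knob.
- knob_right (a joint): The same for the right knob and the right end of the plate.
- bur_block: Orange block 80 by 60 by 45 mm with small burs standing in it, loose; origin at its underside. Leave alone.
- bowl: White ceramic bowl, 76 mm across, 32 mm high, loose. Leave alone.
- bur_stand: White round stand, 76 mm across, 36 mm high, loose. Leave alone.
There are look-alikes about, which are no part of the job. Of the things that look like the carrier, the largest one is meant.

How it is judged:
By the outcome, as a careful person would: the job done as asked, in the order asked, and still so for the second after the job is handed in, with the robot touching nothing.
It also fails if it takes over 72 s, if anything falls off the work surface, if the arm or the gripper's body presses on something with over 40 N, if the wrist force passes 120 N, or if a joint passes its speed limit or range.

## Robot

A 6-joint arm with a two-finger parallel gripper is mounted at the origin on the work surface. World frame = base frame: x ahead of the robot, y to its left, z up, the work surface at z = 0. Lengths are in mm, angles in degrees, forces in N, time in s.
With the tool pointing down it reaches from about 400 to 925 mm from the base axis. Payload 3.4 kg.
Tool frame: the origin (TCP) lies on the centre line of the jaws, within the pads' length; the fingertips stand 19 mm ahead of it and the grasp point (between the pads) is the TCP (robot.nose_length is the distance from the TCP to the fingertips, in mm); z points along the fingers, x is the direction in which the jaws open and shut, and the axes are right-handed (so a half turn about z gives the same grasp; the last joint's range is limited). The gripper opens to 85 mm and grips with 20 to 120 N. Pads are 22 mm wide; open, the fingers measure 114 mm over their backs; the gripper's body (76 mm by 85 mm) begins 54 mm behind the grasp point. The pads swing forward as they close: fully open they stand 13 mm farther back than shut.
Start: joints at [-78.581, 17.578, 86.31, -0, 76.112, -4.211], TCP at [154.897, -553.749, 250.305] pointing down, gripper open.
Joint ranges: [-179.03, 179.03], [-60, 130.46], [8.19, 133.38], [-81.62, 261.62], [5.75, 156.47], [-153.77, 153.77]. Speed limits (degrees/s): [147.25, 147.25, 180, 180, 180, 180].

## Interface

Orientations are given as [roll, pitch, yaw] about the fixed x, y, z axes, in that order (R = Rz(yaw) Ry(pitch) Rx(roll)).
In Python, from station import robot gives the robot as it stands. Calls block until the motion is done:
- robot.move_to(position, orientation): joint-space move of the TCP to a pose.
- robot.move_linear(position, rot=None, velocity=150): straight line of the TCP; rot=None keeps the orientation; velocity is the mean speed in mm/s.
- robot.movej(angles): joint-space move.
- robot.open_gripper() and robot.grasp(grasp_force=None): open the fingers fully, or close them until they stop; grasp_force is the grip in N (None keeps the last).
- robot.sleep(seconds).
- robot.solve_ik(position, orientation): joint angles nearest the present ones, or None.
- robot.state(): the state.
- robot.camera(name): name is "side" or "top" or "wrist"; returns the picture (480x640x3 uint8, red, green, blue); there is no depth.
- robot.camera_params(name): a dict with "fx", "fy", "cx", "cy" (pixels), "cam_to_world" (4x4, takes a point from camera to world coordinates). Camera axes: x right, y down, z forward; pixel columns grow to the right and rows downward; lengths in mm; the calibration is good to about 2 mm. The wrist camera is an equidistant fisheye: a pixel r from the principal point sees the ray r / f radians off the axis. A picture is of the moment at which its call begins: read the wrist's pose just before it. camera_params takes no time and is no camera call; for the wrist camera it gives the pose at the moment of the call.
A pose or a line that the arm cannot do raises robot.Unreachable and nothing moves.
- robot.finish_job(): hands the job in, once; it reports no verdict.
The state is a dict: "time_s": time; "q": joint angles; "joint_vel": joint speeds; "joint_efforts": joint torques, N m; "position": TCP position; "orientation": TCP orientation; "wrist_force": force on the tool from outside, world axes, zero at the start; "wrist_torque": the same for the moment, N m; "gripper_width": opening from 0.0 (shut) to 1.0 (fully open).
Only numpy, scipy, OpenCV 4.12 (cv2) and the standard library are available. Lean on these libraries where they do the work, as an engineer would, in place of code of your own. Each camera call takes 0.05 s, during which the arm holds its last target.

## Working session

There is one attempt and no reset: what is moved stays moved. The work goes in short steps, each a Python script; the robot and the scene stay as the last script left them, time stands still between calls to the robot, and variables do not carry over. Pictures are saved under pics/ and viewed, and the job is handed in when it is done.

```bash
ls; mkdir -p pics; python3 - <<'E'
from station import robot
import cv2
s=robot.state();print(s)
for n in ("side","top","wrist"):
    p=robot.camera_params(n);print(n,p)
    im=robot.camera(n);cv2.imwrite(f"pics/{n}0.png",im[:,:,::-1])
E
```

```text
pics
{'time_s': 0.0, 'q': array([-7.85833118e+01,  1.76229586e+01,  8.63830897e+01, -1.85215376e-03,
        7.61123193e+01, -4.21164644e+00]), 'joint_vel': array([-0.02478182, -0.08797137, -0.05593017,  0.03895986, -0.08907857,
       -0.02052804]), 'joint_efforts': array([ 2.49685894e-03, -4.57542622e+01, -2.51913553e+01, -3.87171076e-05,
        1.31245586e-02, -3.75334400e-05]), 'position': array([ 154.73325754, -553.10252463,  249.37930258]), 'orientation': array([-1.79993099e+02,  1.18179929e-01, -7.43712118e+01]), 'wrist_force': array([ 0.66834965,  0.63578376, -0.13072159]), 'wrist_torque': array([0.00740554, 0.03423317, 0.0078711 ]), 'gripper_width': 1.0032433069216982}
side {'fx': 485.359946256908, 'fy': 485.359946256908, 'cx': 323.94386289986267, 'cy': 234.3467506286575, 'cam_to_world': array([[ 9.93524718e-01, -8.84841999e-02,  7.12683790e-02,
         4.29699703e+02],
       [-1.12717489e-01, -6.88896098e-01,  7.16042551e-01,
        -6.45978348e+02],
       [-1.42619440e-02, -7.19439166e-01, -6.94409018e-01,
         7.51113546e+02],
       [ 0.00000000e+00,  0.00000000
[... 283 characters left out ...]
  2.93361031e-03, -5.86541387e-03,
         3.25868579e+00],
       [ 5.60421841e-03, -8.22677014e-02, -9.96594510e-01,
         1.13230330e+03],
       [ 0.00000000e+00,  0.00000000e+00,  0.00000000e+00,
         1.00000000e+00]])}
wrist {'fx': 371.64829954431775, 'fy': 371.64829954431775, 'cx': 320.5825139978532, 'cy': 231.93790247967203, 'cam_to_world': array([[ 2.69996348e-01, -9.13611850e-01, -3.03998946e-01,
         2.32119538e+02],
       [-9.62860172e-01, -2.56679109e-01, -8.37623112e-02,
        -5.30916559e+02],
       [-1.50393845e-03,  3.15323995e-01, -9.48982885e-01,
         3.72886142e+02],
       [ 0.00000000e+00,  0.00000000e+00,  0.00000000e+00,
         1.00000000e+00]])}
```

View pics/top0.png

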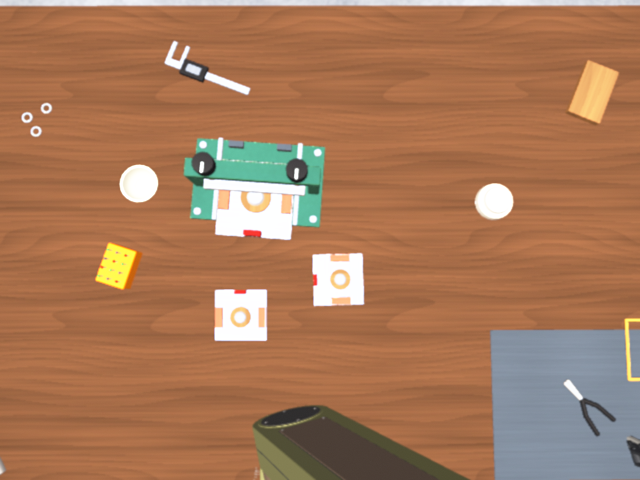

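View pics/side0.png

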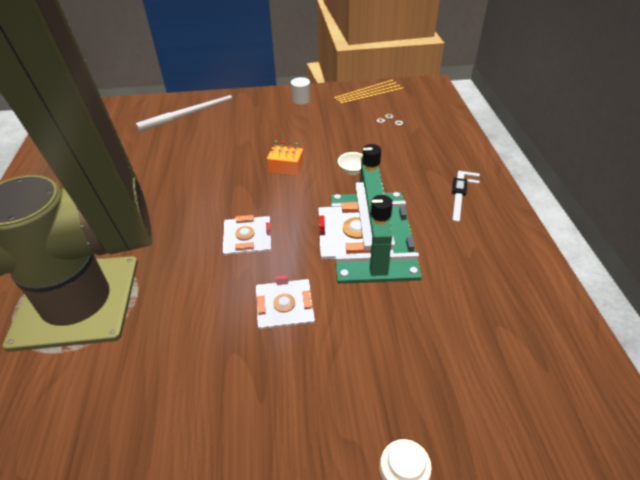

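```bash
python3 - <<'E'
import cv2
a=cv2.imread("pics/top0.png")[120:250,170:345];cv2.imwrite("pics/topz.png",cv2.resize(a,None,fx=4.5,fy=4.5,interpolation=2))
a=cv2.imread("pics/side0.png")[135:290,300:435];cv2.imwrite("pics/sidez.png",cv2.resize(a,None,fx=3.8,fy=3.8,interpolation=2))
E
```

```text
(no output)
```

View pics/topz.png

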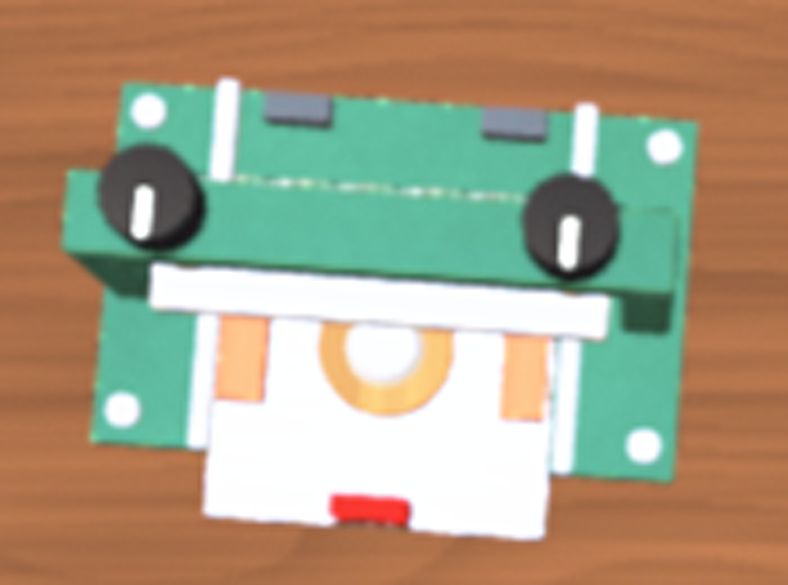

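View pics/sidez.png

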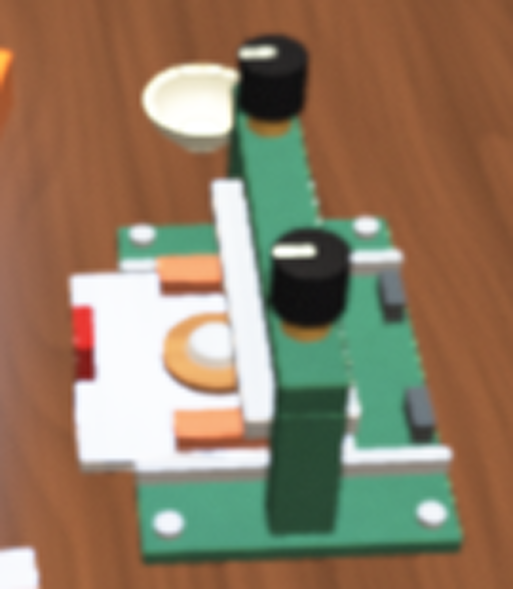

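View pics/wrist0.png

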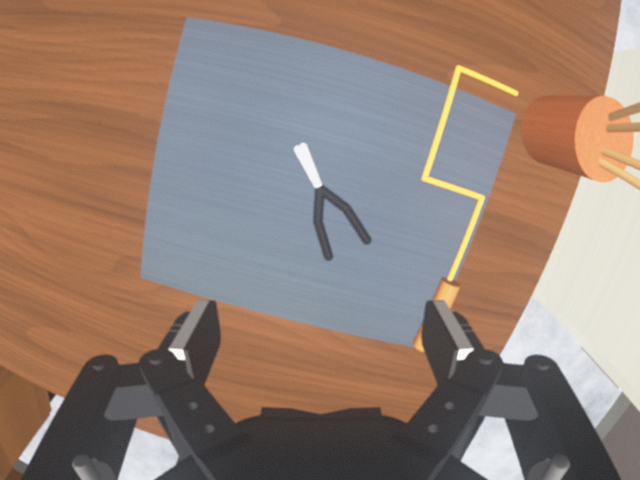

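```bash
cat > h.py <<'E'
import numpy as np, cv2
from scipy.optimize import least_squares
from station import robot
def proj(n,P,par=None):
    p=par or robot.camera_params(n); T=np.linalg.inv(p["cam_to_world"]); c=(T[:3,:3]@np.asarray(P,float).T).T+T[:3,3]
    if n=="wrist":
        r=np.hypot(c[:,0],c[:,1]);th=np.arctan2(r,c[:,2]);k=th/r
        return np.c_[p["fx"]*c[:,0]*k+p["cx"],p["fy"]*c[:,1]*k+p["cy"]]
    return np.c_[p["fx"]*c[:,0]/c[:,2]+p["cx"],p["fy"]*c[:,1]/c[:,2]+p["cy"]]
def pw(pose,L):
    x,y,a=pose;c,s=np.cos(a),np.sin(a);L=np.atleast_2d(np.asarray(L,float))
    return np.c_[x+c*L[:,0]-s*L[:,1],y+s*L[:,0]+c*L[:,1],L[:,2]]
E
python3 - <<'E'
from h import *
def un(p,k,o): return (np.array(p,float)+.5)/k-.5+np.array(o)
L=[(85,135,12),(85,-135,12),(-85,-135,12),(-85,135,12),(0,85,172),(0,-85,172)]
top=un([(124,83),(697,123),(672,481),(92,441),(150,193),(570,222)],4.5,(170,120))
side=un([(385,218),(458,537),(143,550),(118,230),(272,52),(311,248)],3.8,(300,135))
def f(p,which="both"):
    P=pw(p,L);r=[]
    if which!="side": r.append(proj("top",P)-top)
    if which!="top": r.append(proj("side",P)-side)
    return np.concatenate(r).ravel()
for w in ("top","side","both"):
    s=least_squares(f,[540,100,0],args=(w,),x_scale=[10,10,.1]);print(w,s.x[:2],np.degrees(s.x[2]),np.round(s.fun.reshape(-1,2),1).tolist())
E
```

```text
top [607.84227343 110.71300111] -4.1668087048961056 [[-0.4, -0.3], [0.6, -0.3], [0.7, 0.6], [-0.4, 0.4], [-0.9, -0.3], [0.4, -0.1]]
side [610.88554735 111.96823524] -4.334160665669739 [[-0.1, -0.5], [1.1, 0.4], [-0.7, 0.1], [-0.4, -1.2], [0.2, 0.1], [-0.1, 0.6]]
both [609.20006995 110.97050767] -4.203820848219167 [[-0.4, -1.0], [0.5, -0.9], [0.5, -0.0], [-0.5, -0.3], [-1.0, -1.0], [0.2, -0.8], [-0.8, -0.3], [0.5, 0.7], [-1.3, 0.7], [-1.2, -0.9], [-0.6, 0.4], [-0.8, 1.0]]
```

```bash
cat >> h.py <<'E'
POSE=(609.2,111,np.radians(-4.2))
YAW0=-4.2
def shot(n,name):
    p=robot.camera_params(n);im=robot.camera(n);cv2.imwrite(f"pics/{name}.png",im[:,:,::-1]);return p,im
def st():
    s=robot.state();print("t%.1f pos"%s["time_s"],np.round(s["position"],1),"rpy",np.round(s["orientation"],2),"F",np.round(s["wrist_force"],1),"M",np.round(s["wrist_torque"],3),"g %.3f"%s["gripper_width"],"q",np.round(s["q"],1));return s
E
python3 - <<'E'
from h import *
P=pw(POSE,[(-185,0,200)])[0]
robot.move_to(P,[180,0,YAW0+90]);s=st()
robot.grasp(40);s=st()
p,im=shot("wrist","w1");np.save("w1.npy",p["cam_to_world"])
p,im=shot("top","t1")
E
```

```text
t2.7 pos [425.2 124.  200.1] rpy [1.7998e+02 1.0000e-02 8.5730e+01] F [-0.7 -0.2  1. ] M [-0.026 -0.039 -0.002] g 1.006 q [ 10.8   9.9 105.4  -0.   64.7 -74.9]
t3.5 pos [424.7 124.6 200. ] rpy [180.    0.   85.8] F [0.9 0.6 0.7] M [-0.013  0.027 -0.079] g -0.002 q [ 10.9   9.9 105.5  -0.   64.7 -74.9]
```

View pics/w1.png

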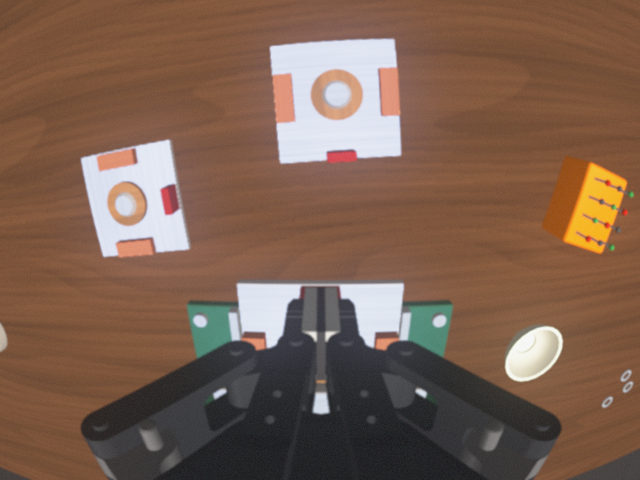

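```bash
cat >> h.py <<'E'
def back_wrist(px,z,T,p):
    px=np.atleast_2d(px);d=(px-[p["cx"],p["cy"]])/p["fx"];th=np.hypot(*d.T);u=d/th[:,None]
    r=np.c_[u*np.sin(th)[:,None],np.cos(th)];R=(T[:3,:3]@r.T).T;o=T[:3,3]
    return o+R*((z-o[2])/R[:,2])[:,None]
def inv(pose,W):
    x,y,a=pose;c,s=np.cos(a),np.sin(a);d=W[:,:2]-[x,y];return np.c_[c*d[:,0]+s*d[:,1],-s*d[:,0]+c*d[:,1]]
E
python3 - <<'E'
from h import *
T=np.load("w1.npy");p=robot.camera_params("wrist")
W=back_wrist([(237,284),(403,284)],22,T,p);print(W,inv(POSE,W))
W=back_wrist([(189,302),(451,302)],12,T,p);print(W,inv(POSE,W))
E
```

```text
[[487.90109569  43.41785689  22.        ]
 [498.95284512 195.68056427  22.        ]] [[-116.02355902  -76.28436279]
 [-116.1529355    76.37884983]]
[[510.64325437 -13.19846889  12.        ]
 [529.59993957 248.24220191  12.        ]] [[ -89.1959973  -131.08304943]
 [ -89.43766409  131.04386994]]
```

```bash
python3 - <<'E'
from h import *
T=np.load("w1.npy");p=robot.camera_params("wrist")
W=back_wrist([(280,163),(401,156),(342,162),(189,246),(342,151)],8,T,p);print(W,inv(POSE,W))
E
```

```text
[[383.27270641  93.32818932   8.        ]
 [384.00424913 197.53722896   8.        ]
 [386.42276226 146.19359391   8.        ]
 [452.74837904  -1.90561626   8.        ]
 [376.95935505 146.78043116   8.        ]] [[-224.02630915  -34.1708603 ]
 [-230.92881318   69.81190046]
 [-224.75647976   18.78327746]
 [-147.76246279 -124.06064032]
 [-234.23745168   18.67545586]]
```

```bash
python3 - <<'E'
from h import *
P=lambda x,z:pw(POSE,[(x,0,z)])[0]
robot.move_linear(P(-147,120),velocity=250)
robot.move_linear(P(-147,48),velocity=200);s0=st()
for x in (-135,-125):
    robot.move_linear(P(x,48),velocity=60);s=st()
shot("side","s2")
E
```

```text
t4.6 pos [462.9 122.   49.1] rpy [ 1.7994e+02 -2.0000e-02  8.5810e+01] F [ 0.3 -0.3  0.2] M [-0.018  0.019 -0.025] g 0.002 q [  9.7  24.7 112.    0.   43.2 -76.1]
t5.0 pos [476.2 121.   49. ] rpy [ 1.7984e+02 -4.0000e-02  8.5790e+01] F [-0.5  0.3  0.5] M [ 0.034  0.059 -0.039] g 0.001 q [  9.3  25.4 110.5   0.   43.9 -76.5]
t5.3 pos [485.2 120.1  48. ] rpy [ 1.7997e+02 -1.0000e-02  8.5790e+01] F [-0.1  0.4  0.4] M [-0.044  0.002 -0.029] g -0.000 q [  9.1  26.  109.4  -0.   44.6 -76.7]
```

View pics/s2.png

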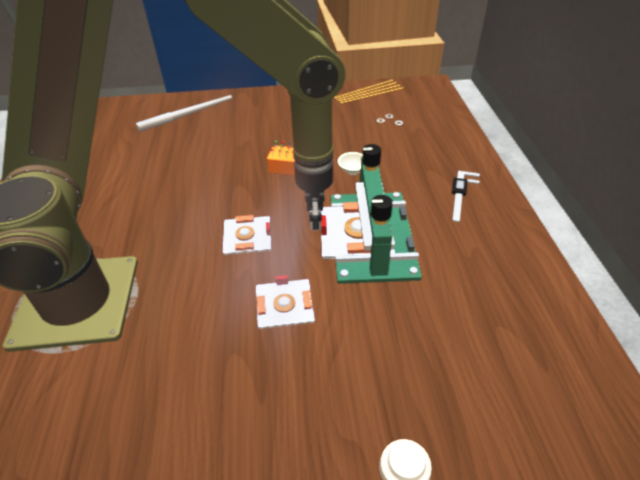

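```bash
python3 - <<'E'
from h import *
P=lambda x,z:pw(POSE,[(x,0,z)])[0]
x=-125
for i in range(30):
    x+=6 if x<-102 else 1.5
    robot.move_linear(P(x,48),velocity=60 if x<-100 else 30);s=robot.state()
    f=inv((0,0,POSE[2]),s["wrist_force"][None])[0];print(x,round(s["time_s"],2),np.round(f,1),np.round(inv(POSE,s["position"][None])[0],2))
    if f[0]<-15: break
    if x>-80: break
shot("top","t3");shot("side","s3")
E
```

```text
-119 5.59 [-0.1 -0.7] [-1.1871e+02 -3.0000e-02]
-113 5.84 [-1.1  0.8] [-1.126e+02  3.000e-02]
-107 6.09 [-0.5  0.4] [-1.0636e+02  7.0000e-02]
-101 6.34 [-0.2  0.1] [-1.0027e+02  4.0000e-02]
-99.5 6.59 [-2.6  0.3] [-1.0002e+02 -3.0000e-02]
-98.0 6.84 [-3.1  0.4] [-9.8e+01 -3.0e-02]
-96.5 7.09 [-1.9  0.3] [-96.03   0.  ]
-95.0 7.34 [-2.2 -0.9] [-9.455e+01  1.000e-02]
-93.5 7.59 [-2.7  0.9] [-9.318e+01 -1.000e-02]
-92.0 7.84 [-4.5  0.2] [-9.311e+01 -1.000e-02]
-90.5 8.09 [-8.2  0.5] [-93.07  -0.1 ]
-89.0 8.34 [-10.2   0.4] [-93.05  -0.2 ]
-87.5 8.59 [-12.2   1.4] [-92.99  -0.35]
-86.0 8.84 [-15.1   0.9] [-92.94  -0.43]
```

```bash
python3 - <<'E'
from h import *
import cv2
print(proj("top",pw(POSE,[(68.5,40,22),(68.5,-40,22),(-81.5,77,22),(-81.5,-77,22)])))
a=cv2.imread("pics/t3.png")[120:250,170:345];b=cv2.imread("pics/s3.png")[135:290,300:435]
cv2.imwrite("pics/t3z.png",cv2.resize(a,None,fx=4.5,fy=4.5,interpolation=2));cv2.imwrite("pics/s3z.png",cv2.resize(b,None,fx=3.8,fy=3.8,interpolation=2))
E
```

```text
[[240.62104387 146.75427718]
 [279.02008848 149.45022041]
 [216.77010311 217.02408386]
 [291.50689915 222.27297768]]
```

View pics/t3z.png

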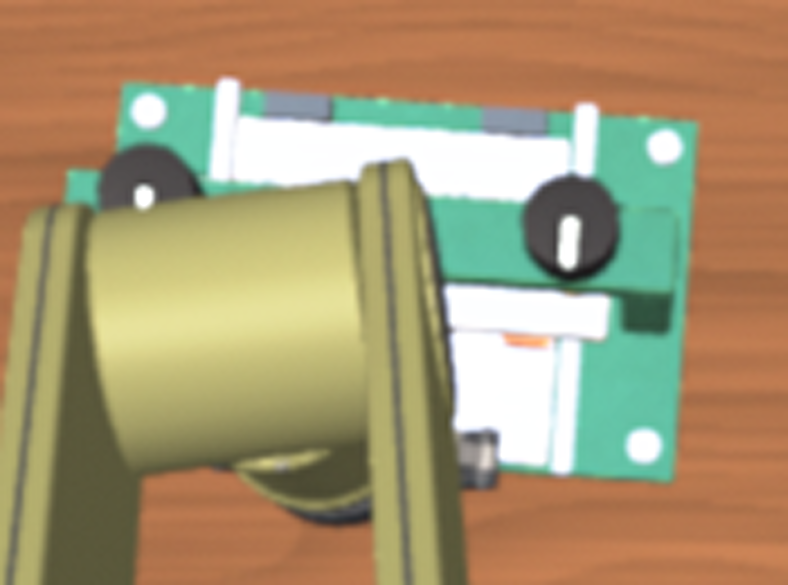

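View pics/s3z.png

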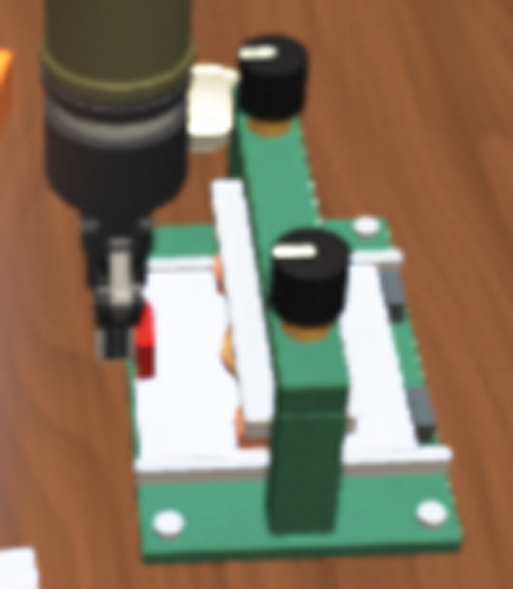

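```bash
cat >> h.py <<'E'
KN={"L":pw(POSE,[(0,85,158)])[0],"R":pw(POSE,[(0,-85,158)])[0]}
def go(k,yaw,first=False):
    p=KN[k].copy();q=p.copy();q[2]=212
    robot.move_to(q,[180,0,yaw]); robot.move_linear(p,velocity=200)
    robot.grasp(50); s=st()
    return s
def turn(k,yaw,n,dyaw,v=None,stop=None):
    """n steps of -dyaw deg; prints actual yaw and Mz"""
    out=[]
    for i in range(n):
        yaw-=dyaw
        robot.move_linear(KN[k],[180,0,yaw]); s=robot.state()
        out.append((yaw,s["orientation"][2],s["wrist_torque"][2],s["time_s"],s["wrist_force"][0],s["wrist_force"][1]))
    return yaw,np.array(out)
def rel():
    robot.open_gripper();p=robot.state()["position"].copy();p[2]=212;robot.move_linear(p,velocity=250)
E
python3 - <<'E'
from h import *
P=lambda x,z:pw(POSE,[(x,0,z)])[0]
robot.move_linear(P(-125,48),velocity=100)
robot.move_linear(P(-125,212),velocity=300)
robot.open_gripper();st()
go("L",100)
y,o=turn("L",100,4,5);print(np.round(o,3))
shot("wrist","w4")
E
```

```text
t11.0 pos [484.6 120.2 212.1] rpy [179.99  -0.    85.8 ] F [-0.3  0.4 -0.2] M [-0.008 -0.043  0.009] g 0.999 q [  9.1  13.5  98.3   0.   68.1 -76.7]
t12.5 pos [616.3 195.  159.8] rpy [1.7986e+02 9.0000e-02 1.0001e+02] F [ 0.1 -2.6  5.7] M [-0.439  0.12   0.011] g 0.451 q [ 13.9  27.3  84.2  -0.1  68.3 -86.1]
[[95.    94.949 -0.286 12.783 -0.92  -3.478]
 [90.    89.948 -0.247 13.033  0.187 -4.496]
 [85.    84.949 -0.252 13.283 -1.066 -4.494]
 [80.    79.947 -0.326 13.533 -0.738 -4.743]]
```

View pics/w4.png

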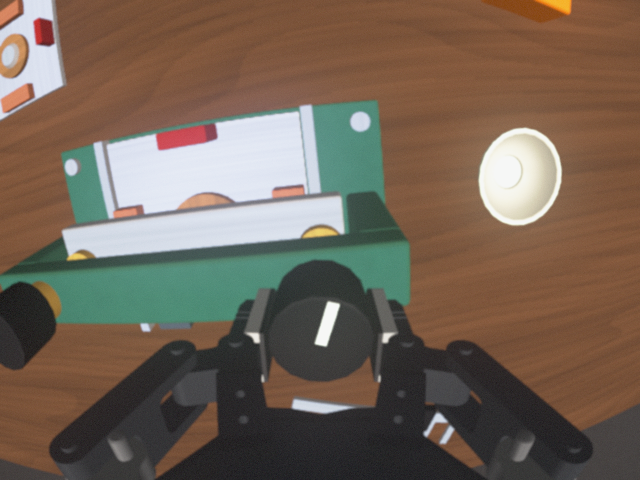

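```bash
python3 - <<'E'
from h import *
# left to 43 deg: yaw 80 -> 57
y,o=turn("L",80,2,11.5);print(np.round(o,3))
rel()
go("R",115)
y,o=turn("R",115,6,10);print(np.round(o,3))
y,o=turn("R",y,5,5.2);print(np.round(o,3),y)
rel();st()
shot("top","t5")
E
```

```text
[[68.5   68.451 -0.285 13.933 -0.852 -5.055]
 [57.    56.953 -0.28  14.283 -1.318 -6.581]]
t17.2 pos [603.9  25.9 159.5] rpy [1.7987e+02 1.0000e-01 1.1500e+02] F [-0.  -1.   5.7] M [-0.118  0.098  0.032] g 0.452 q [  -1.5   24.3   89.8   -0.    65.8 -116.5]
[[ 1.05000e+02  1.04941e+02 -3.13000e-01  1.75750e+01  5.70000e-02
  -2.83400e+00]
 [ 9.50000e+01  9.49410e+01 -2.79000e-01  1.79000e+01  4.53000e-01
  -2.50100e+00]
 [ 8.50000e+01  8.49420e+01 -3.00000e-01  1.82250e+01 -1.15000e-01
  -3.79800e+00]
 [ 7.50000e+01  7.49470e+01 -2.51000e-01  1.85500e+01 -6.30000e-02
  -3.69200e+00]
 [ 6.50000e+01  6.49450e+01 -2.19000e-01  1.88750e+01 -8.80000e-01
  -6.58900e+00]
 [ 5.50000e+01  5.49470e+01 -2.91000e-01  1.92000e+01 -3.35000e-01
  -6.96500e+00]]
[[49.8   49.749 -0.298 19.45  -1.067 -5.95 ]
 [44.6   44.545 -0.279 19.7   -1.05  -6.158]
 [39.4   39.35  -0.21  19.95  -1.105 -7.026]
 [34.2   34.146 -0.248 20.2   -1.283 -5.697]
 [29.    28.952 -0.254 20.45  -2.445 -7.062]] 28.99999999999999
t21.3 pos [604.   26.6 213.6] rpy [ 1.799e+02 -1.700e-01  2.901e+01] F [ 0.4  0.2 -1.5] M [-0.007  0.047 -0.005] g 1.001 q [ -1.5  21.5  85.8   0.   72.5 -30.5]
```

```bash
cat >> h.py <<'E'
def mz(n=5,dt=0.02):
    a=[]
    for i in range(n):
        a.append(robot.state()["wrist_torque"][2])
        if i<n-1: robot.sleep(dt)
    return np.array(a)
E
python3 - <<'E'
from h import *
s=robot.state();print([round(robot.state()["wrist_torque"][2],3) for i in range(4)])
print(mz(5),robot.state()["time_s"]-s["time_s"])
go("L",115)
y,o=turn("L",115,3,10);print(np.round(o[:,:4],3))
y,o=turn("L",y,1,13);print(np.round(o[:,:4],3),y)
t=robot.state()["time_s"]
a=mz(5,.02);print(a,robot.state()["time_s"]-t)
p,im=shot("wrist","w6")
E
```

```text
[np.float64(-0.039), np.float64(-0.039), np.float64(-0.039), np.float64(-0.039)]
[-0.03934514 -0.05179141 -0.01962546  0.00527415  0.00109688] 0.0666000000000011
t23.5 pos [616.4 195.5 159.6] rpy [1.7985e+02 8.0000e-02 1.1500e+02] F [ 0.1 -2.2  5.4] M [-0.36   0.048  0.009] g 0.454 q [ 1.390e+01  2.730e+01  8.420e+01 -1.000e-01  6.830e+01 -1.011e+02]
[[105.    104.951  -0.259  23.833]
 [ 95.     94.948  -0.319  24.158]
 [ 85.     84.949  -0.253  24.483]]
[[72.    71.954 -0.27  24.858]] 72
[-0.26967764 -0.2924119  -0.30161324 -0.24201788 -0.28890588] 0.06670000000000087
```

```bash
python3 -c "
import cv2
a=cv2.imread('pics/t5.png')[120:250,170:345];cv2.imwrite('pics/t5z.png',cv2.resize(a,None,fx=4.5,fy=4.5,interpolation=2))"
```

```text
(no output)
```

View pics/t5z.png

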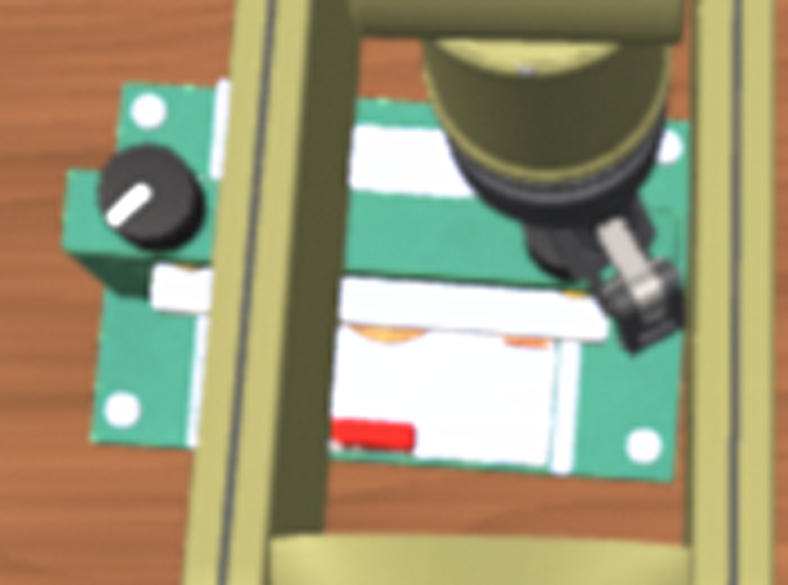

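View pics/w6.png

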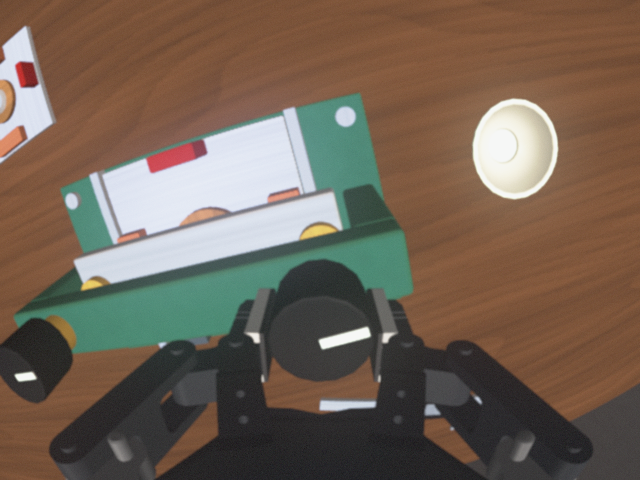

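```bash
cat >> h.py <<'E'
def probe(k,yaw,ang,step,maxang,base,thr,nread=6):
    """ang: knob angle deg at yaw"""
    A=[];M=[]
    while ang+step<=maxang+1e-6:
        yaw-=step;ang+=step
        robot.move_linear(KN[k],[180,0,yaw]);m=-mz(nread).mean();A.append(ang);M.append(m)
        if len(M)>=2 and np.mean(M[-2:])-base>thr: break
    print(k,"yaw",yaw,"ang",ang,"t",robot.state()["time_s"]);print(np.round(np.c_[A,M],3).tolist())
    return yaw,ang,np.array(A),np.array(M)
E
python3 - <<'E'
from h import *
y,a,A,M=probe("L",72,86,4,134,0.272,0.055)
np.save("pL.npy",np.c_[A,M])
st()
E
```

```text
L yaw 24 ang 134 t 28.975
[[90.0, 0.263], [94.0, 0.277], [98.0, 0.266], [102.0, 0.259], [106.0, 0.274], [110.0, 0.264], [114.0, 0.245], [118.0, 0.281], [122.0, 0.262], [126.0, 0.237], [130.0, 0.233], [134.0, 0.209]]
t29.0 pos [615.5 193.1 159.6] rpy [1.7976e+02 6.0000e-02 2.3970e+01] F [-1.7 -8.7  8.8] M [-1.309  0.36  -0.175] g 0.454 q [ 13.8  27.3  84.3  -0.3  68.4 -10.1]
```

```bash
python3 - <<'E'
from h import *
p,im=shot("wrist","w7")
a=im[200:420,180:460,::-1];cv2.imwrite("pics/w7z.png",cv2.resize(a,None,fx=2.5,fy=2.5))
b=cv2.imread("pics/w6.png")[200:420,180:460]
cv2.imwrite("pics/w67.png",np.hstack([cv2.resize(b,None,fx=1.4,fy=1.4),cv2.resize(a,None,fx=1.4,fy=1.4)]))
# recentre towards actual knob centre
T=np.array([614.8,194.7,158]);o=1.8;psi=np.radians(24);q=T+o*np.array([np.sin(psi),-np.cos(psi),0])
robot.move_linear(q,[180,0,24]);st();print(mz(6))
robot.move_linear(q,[180,0,23]);st();print(mz(6))
E
```

```text
t29.3 pos [615.5 192.9 159.6] rpy [ 1.7999e+02 -5.0000e-02  2.3960e+01] F [-2.2 -1.7  8.3] M [-0.278  0.398 -0.165] g 0.456 q [ 13.6  27.3  84.3   0.   68.3 -10.3]
[-0.16484195 -0.19736718 -0.21820794 -0.21301973 -0.25428584 -0.20561423]
t29.6 pos [615.5 192.9 159.6] rpy [ 1.7997e+02 -4.0000e-02  2.3010e+01] F [-2.4 -2.3  7.2] M [-0.271  0.439  0.021] g 0.455 q [13.7 27.3 84.3 -0.  68.3 -9.3]
[ 0.02114893 -0.00094086  0.02705803  0.04632442  0.04884951  0.01810399]
```

View pics/w67.png

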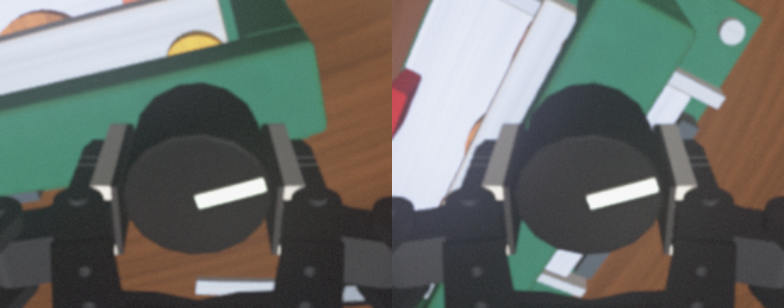

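View pics/w7.png

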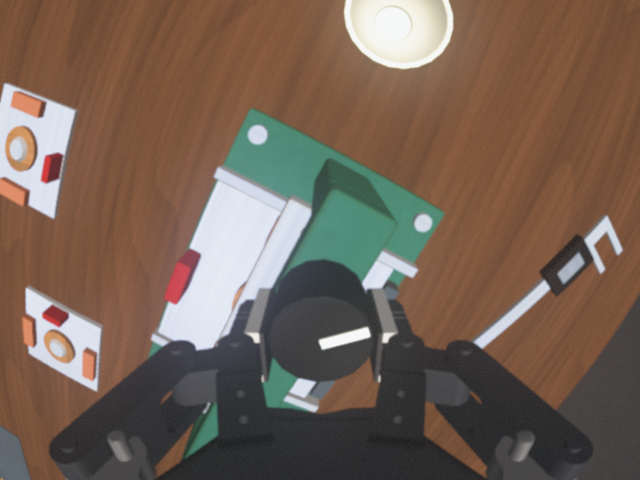

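```bash
cat >> h.py <<'E'
KN={"L":np.array([614.8,194.7,158.]),"R":np.array([602.4,25.1,158.])}
def probe(k,yaw,ang,step,maxang,base,thr,nread=6):
    A=[];M=[]
    while ang+step<=maxang+1e-6:
        yaw-=step;ang+=step
        robot.move_linear(KN[k],[180,0,yaw]);s=robot.state();e=[];m=[]
        for i in range(nread):
            z=robot.state();e.append(z["joint_efforts"][5]);m.append(-z["wrist_torque"][2]);robot.sleep(.01)
        A.append(ang);M.append((np.mean(m),np.mean(e),*s["wrist_force"][:2],s["orientation"][2]-yaw))
        if len(M)>=2 and np.mean([q[0] for q in M[-2:]])-base>thr: break
    print(k,"yaw",yaw,"ang",ang,"t",robot.state()["time_s"],robot.state()["position"]);print(np.round(np.c_[A,M],3))
    return yaw,ang
E
python3 - <<'E'
from h import *
rel()
go("R",115)
y,a=probe("R",115,86,6,98,0.27,0.06)
y,a=probe("R",y,a,4,134,0.27,0.06)
E
```

```text
t33.1 pos [603.   25.4 159.5] rpy [1.7987e+02 3.0000e-02 1.1500e+02] F [-1.1  0.9  4.9] M [0.247 0.189 0.005] g 0.455 q [  -1.6   24.3   89.9    0.    65.8 -116.6]
R yaw 103 ang 98 t 33.7583 [603.08489934  25.1938617  159.5141497 ]
[[ 9.20e+01  2.91e-01 -2.10e-01 -9.36e-01  7.50e-02 -5.90e-02]
 [ 9.80e+01  2.66e-01 -2.09e-01 -5.38e-01  3.27e-01 -5.90e-02]]
R yaw 67 ang 134 t 36.4583 [603.05404575  24.75707922 159.50953073]
[[ 1.020e+02  2.860e-01 -2.270e-01 -1.141e+00  1.025e+00 -5.100e-02]
 [ 1.060e+02  2.700e-01 -2.260e-01 -2.860e-01 -2.200e-02 -5.000e-02]
 [ 1.100e+02  2.910e-01 -2.250e-01 -1.576e+00  4.970e-01 -5.300e-02]
 [ 1.140e+02  2.610e-01 -2.240e-01 -8.970e-01  2.140e-01 -4.900e-02]
 [ 1.180e+02  2.590e-01 -2.230e-01 -9.950e-01 -5.290e-01 -4.300e-02]
 [ 1.220e+02  2.580e-01 -2.220e-01 -3.710e-01 -3.340e-01 -4.900e-02]
 [ 1.260e+02  2.760e-01 -2.150e-01 -1.079e+00 -2.940e-01 -4.800e-02]
 [ 1.300e+02  2.320e-01 -1.990e-01 -7.780e-01 -6.040e-01 -4.200e-02]
 [ 1.340e+02  2.300e-01 -1.810e-01 -9.790e-01 -8.870e-01 -4.000e-02]]
```

```bash
python3 - <<'E'
from h import *
y,a=probe("R",67,134,4,146,0.27,0.2)
rel()
go("L",75)
y,a=probe("L",75,135,4,143,0.27,0.2)
E
```

```text
R yaw 55 ang 146 t 37.3583 [602.93898257  24.59656844 159.47665749]
[[ 1.380e+02  2.160e-01 -1.640e-01 -1.076e+00 -1.152e+00 -3.400e-02]
 [ 1.420e+02  2.040e-01 -1.460e-01 -1.345e+00 -5.600e-02 -3.200e-02]
 [ 1.460e+02  1.570e-01 -1.280e-01 -1.036e+00 -7.040e-01 -3.300e-02]]
t39.9 pos [615.5 194.5 159.6] rpy [ 1.7986e+02 -2.0000e-02  7.5010e+01] F [-0.7 -2.1  6.1] M [-0.269  0.119 -0.013] g 0.451 q [ 13.8  27.3  84.3  -0.1  68.3 -61.2]
L yaw 67 ang 143 t 40.4833 [615.46556022 194.352722   159.59755706]
[[ 1.390e+02  1.680e-01 -1.280e-01 -8.390e-01 -2.282e+00 -2.200e-02]
 [ 1.430e+02  1.570e-01 -1.100e-01 -1.369e+00 -3.262e+00 -1.100e-02]]
```

```bash
python3 - <<'E'
from h import *
rel()
go("R",75)
y,a=probe("R",75,146,2,148,0.27,0.2)
rel();st()
p=np.array([480,110,300.]);robot.move_to(p,[180,0,85]);st()
E
```

```text
t43.0 pos [603.1  24.9 159.5] rpy [ 1.7986e+02 -2.0000e-02  7.5000e+01] F [-1.8 -1.5  5.5] M [-0.01   0.157  0.039] g 0.455 q [ -1.6  24.3  89.9  -0.   65.7 -76.6]
R yaw 73 ang 148 t 43.3083 [603.10520146  24.85094507 159.51658238]
[[ 1.480e+02  7.800e-02 -7.200e-02 -1.433e+00 -2.170e-01 -2.700e-02]]
t44.2 pos [603.3  25.1 213.6] rpy [ 1.7981e+02 -5.0000e-02  7.3000e+01] F [ 0.3 -0.2 -0.1] M [ 0.011 -0.038 -0.02 ] g 1.002 q [ -1.6  21.4  85.9   0.   72.5 -74.6]
t44.9 pos [480.3 109.7 299.2] rpy [-1.800e+02  4.000e-02  8.499e+01] F [ 0.8 -0.6 -0.3] M [0.004 0.032 0.004] g 0.998 q [  8.    8.9  91.1  -0.   80.1 -77. ]
```

```bash
python3 - <<'E'
from h import *
robot.move_to([300,-450,300],[180,0,-60]);st()
p,a=shot("top","t9");p,b=shot("side","s9")
a=a[120:250,170:345,::-1];b=b[135:290,300:435,::-1]
cv2.imwrite("pics/t9z.png",cv2.resize(a,None,fx=4.5,fy=4.5,interpolation=2));cv2.imwrite("pics/s9z.png",cv2.resize(b,None,fx=3.8,fy=3.8,interpolation=2))
E
```

```text
t47.0 pos [ 300.6 -449.5  299.9] rpy [-1.7998e+02  1.0000e-02 -5.9920e+01] F [ 0.6  0.1 -0.8] M [-0.03  -0.018 -0.021] g 1.000 q [-60.7  12.8  85.8   0.   81.4  -0.8]
```

View pics/t9z.png

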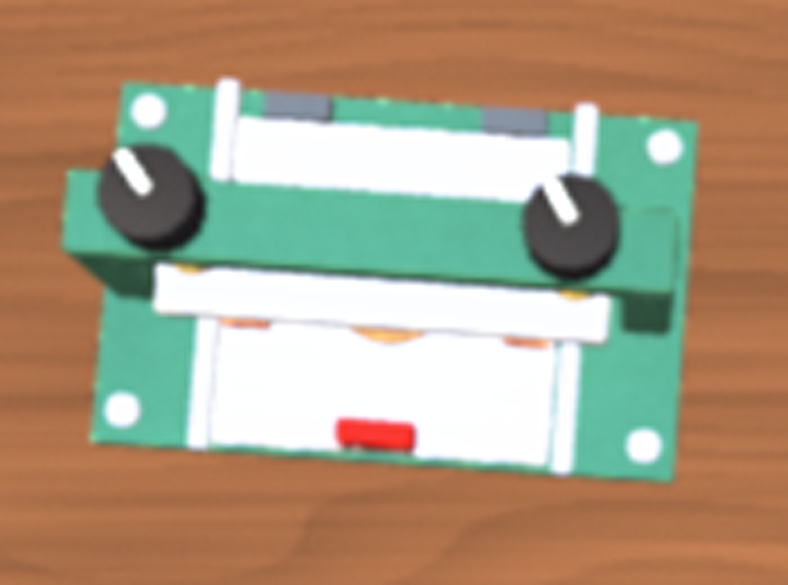

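View pics/s9z.png

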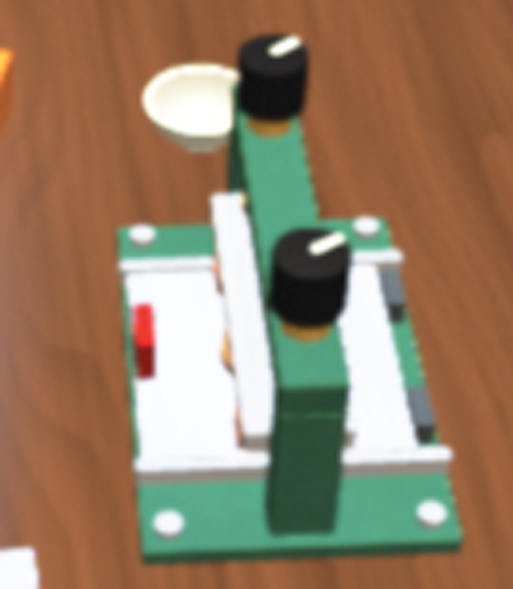

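View pics/t9.png

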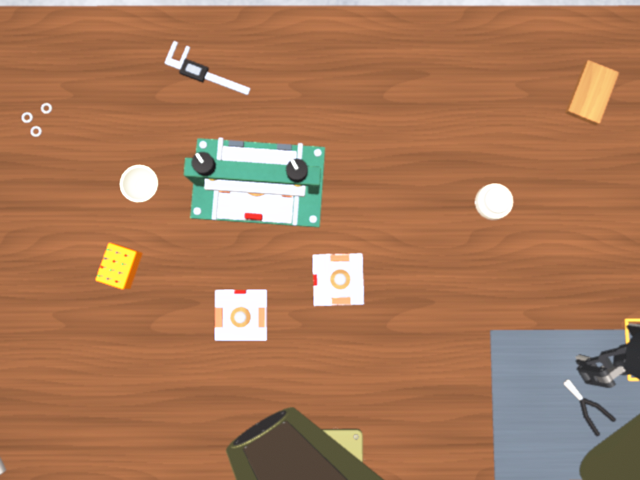

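```bash
python3 - <<'E'
from h import *
st();print(robot.finish_job())
E
```

```text
t47.1 pos [ 300.8 -449.4  300. ] rpy [-179.99   -0.    -59.9 ] F [-0.2 -0.   0.4] M [ 0.002  0.045 -0.014] g 1.000 q [-60.7  12.8  85.8   0.   81.4  -0.8]
the job is handed in; nothing more can be done
None
```

The carrier is home against both stops, the plate is screwed down, and the job was handed in at 47 s with the gripper open and well clear. I estimate about 30 N on each foot.

- **Carrier:** I pushed it by its red tab up to about 15 N. It stopped where home should be, and the pictures show its back edge on both stops.
- **Knobs:** I turned them clockwise in turn, the left by about 143° and the right by about 148° by the gripper's yaw. The largest calculated difference between the plate's ends was about 3.4 mm.
- **Feet:** Contact showed as a clear change in the knob torque. It showed at roughly 122–124° on the left and 125° on the right. My estimates are about 30 N left and 29 N right, well below 60 N.
- **Surroundings:** The last top and side pictures show the carrier still home, the plate nearly level, and the things around the press where they were.

Three checks were weak or disagreed:

- **Left foot force:** The first left touch reading was spoiled by sideways force on the knob. Taken alone it would put the left foot at 34–37 N. The cleaner torque reading taken later gave about 30 N, but it assumes the right knob's no-load value.
- **Final right reading:** The torque after the last 2° right turn did not fit my expectation, probably because the step was too small. The 29 N comes from the turned angle and the spring rate instead.
- **Knob angles:** The index lines in the top picture read about 4–5° less than the yaw counts on both knobs. That is close to the limit of reading that picture.

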